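Clear the platform shaker and load the remixed oil samples

ROBOT

A 7-joint arm with a two-finger parallel gripper is mounted at the origin on the work surface. World frame = base frame: x ahead of the robot, y to its left, z up, the work surface at z = 0. Lengths are in m, angles in rad, forces in N, time in s.
With the tool pointing down it reaches from about 0.425 to 0.95 m from the base axis. Payload 4.7 kg.
Tool frame: the origin (TCP) lies on the centre line of the jaws, within the pads' length; the fingertips stand 22 mm ahead of it and the grasp point (between the pads) lies 3 mm ahead of it; z points along the fingers, y is the line along which they close (so a half turn about z gives the same grasp; the last joint's range is limited). The gripper opens to 85 mm and grips with 20 to 120 N. Pads are 22 mm wide; open, the fingers measure 114 mm over their backs; the gripper's body (76 mm by 85 mm) begins 54 mm behind the grasp point. The pads swing forward as they close: fully open they stand 13 mm farther back than shut.
Start: joints at [1.213, 0.469, -0.049, 1.532, 0.024, 1.141, -0.082], TCP at [0.218, -0.639, 0.253] pointing down, gripper open.
Joint ranges: [-2.59, 2.59], [-0.33, 1.99], [-1.39, 1.29], [0.1, 2.45], [-1.04, 4.18], [0.21, 1.99], [-2.66, 2.66]. Speed limits (rad/s): [2.57, 2.57, 3.14, 3.14, 3.14, 3.14, 3.14].

INTERFACE

Orientations are given as a rotation vector (axis times angle).
In Python, from workcell import bot, gripper_to, optics, sign_off gives the robot as it stands. Calls block until the motion is done:
- bot.reach(position, orientation): joint-space move of the TCP to a pose.
- bot.servo_line(position, attitude=None, velocity=0.15, stop_force=None): straight line of the TCP; attitude=None keeps the orientation; velocity is the mean speed in m/s. With stop_force (N) it stops when the force on the tool has changed by that much, and returns True; else False.
- bot.set_joints(angles): joint-space move.
- gripper_to(opening, squeeze=None): finger opening in m; squeeze is the grip in N (None keeps the last); returns when the fingers have stopped.
- bot.dwell(seconds).
- bot.ik(position, orientation): joint angles nearest the present ones, or None.
- bot.read_state(): the state.
- optics.capture(name): name is "scene" or "top"; returns a dict with "pixels" (400x640x3 uint8, red, green, blue), "z_map" (400x640 float32, m along the optical axis (not along the pixel's ray), 0 where there is no reading), "fx", "fy", "cx", "cy" (pixels), "k1" (the pictures are not rectified: a ray, as slopes to the right and down, at radius r is drawn at 1 + k1 r^2 times it, then the intrinsics apply), "pose" (4x4, takes a point from camera to world coordinates). Camera axes: x right, y down, z forward; pixel columns grow to the right and rows downward; lengths in m; the calibration is good to about 2 mm. A picture is of the moment at which its call begins.
A pose or a line that the arm cannot do raises bot.Unreachable and nothing moves.
- sign_off(): hands the job in; it is judged then, once.
The state is a dict: "time": time; "q": joint angles; "qd": joint speeds; "joint_torque": joint torques, N m; "tool_pos": TCP position; "orientation": TCP orientation; "ft_force": force on the tool from outside, world axes, zero at the start; "wrist_torque": the same for the moment, N m; "finger_gap": finger opening in m; "grip_force": force on a finger pad.
Only numpy, scipy, OpenCV 4.12 (cv2) and the standard library are available. Lean on these libraries where they do the work, as an engineer would, in place of code of your own. Each camera call takes 0.05 s, during which the arm holds its last target. There are 200 camera calls.

TASK

Get the two sealed oil samples onto the platform shaker: first clear whatever the last job left on its platform into the blue parts bin, setting each thing down rather than dropping it. Then take the bottles one at a time: turn the bottle right over so that its cap points down, keep it so for about two seconds to loosen the sediment, and stand it gently upright on the rubber mat of the platform before you take the other. When both stand there and nothing else is on the platform, press the green start button fully down and let it go, leaving everything else on the bench as it is.

Things in the scene. Friction and masses are not known exactly. Their poses are not given: they have to be found in the camera images.
- shaker: Platform shaker, fixed, white base 300 x 310 mm. Origin at bench height below the platform's middle; x away from the robot, z up. Level black rubber mat 222 (x) by 302 mm (y) round the origin, its top 88 mm up; aluminium lip round it 8 mm above the mat (outside 240 by 320). At x -180 to -120 mm, towards the robot, a control ledge 60 mm high. The platform does not move.
- start (a joint): Green round push button (32 mm across) on the middle of the shaker's control ledge: travel in m, 0 released, 0.006 fully down; springs back. Fully down takes 5 N; it counts as pressed beyond 0.004.
- start_top (a point): Centre of the top face of the green start button when released, about 82 mm above the bench; press straight down.
- bin: Blue open plastic parts bin, fixed, 300 mm (its x) by 240 mm (its y) outside, 50 mm high, walls and floor 5 mm. Origin at the centre of its underside, z up; empty at the start. It stands to the left or to the right of the shaker.
- mat: Grey-green sample mat, fixed, 280 mm (its x) by 240 mm (its y), 4 mm thick, on the bench at the other side of the shaker from the bin; the sample bottles stand on it. Origin at the centre of its underside.
- bottle_red: Sealed clear sample bottle with amber oil, paper label and RED screw cap: body 54 mm in diameter up to 82 mm, cap 40 mm in diameter from 95 to 118 mm (total height), 0.11 to 0.21 kg. Stiff, may be gripped round the body. Origin at the centre of its underside, z from base to cap.
- bottle_white: Same bottle with a WHITE screw cap. Origin at the centre of its underside, z from base to cap.
- gauge: Left-over (may be absent): dial pressure gauge lying on its back, steel case 63 mm in diameter and 30 mm high, with a brass square stem and thread reaching out to 54 mm from the case's centre along its -x. Origin at the centre of the case's underside, z up. 0.2 kg. Grip the case across its y.
- adapter: Left-over (may be absent): steel and brass hose adapter lying on its side, 82 mm long along its x; nut 27 mm across (gripped across its y) and 27 mm high over the middle 30 mm; round ends 20 mm (+x) and 16 mm (-x) in diameter. Origin under its middle, on the underside, z up. 0.16 kg.
- weight: Left-over (may be absent): steel calibration weight, disc 64 mm in diameter and 20 mm high, with a short neck and a cylindrical knob 24 mm in diameter from 26 to 50 mm height to lift it by. Origin at the centre of its underside, z up. 0.35 to 0.65 kg.
- spanner: Left-over (may be absent): flat steel combination spanner, 165 mm long along its x, shank 120 mm long, 15 mm wide and 10 mm thick; open jaw at +x (to 84 mm), ring at -x (to 81 mm), heads up to 38 mm wide. Origin at the middle of the shank, on the underside. 0.12 kg.
- beaker: Bystander, leave alone: glass beaker 66 mm wide, 75 mm high, on the bench beyond the shaker. Origin at the centre of its underside.
- weight_stack: Bystander, leave alone: stack of steel disc weights (one piece), 110 mm wide, 53 mm high, at the back. Origin at the centre of its underside.
- pliers: Bystander, leave alone: black-handled pliers 160 mm long, 15 mm high, lying between the robot and the shaker. Origin near their middle.
- optical_flat: Bystander, leave alone: clear glass plate 70 by 70 by 8 mm lying between the robot and the shaker. Origin at the centre of its underside.
Things that resemble listed ones, but are neither listed nor needed, are in the scene too. Leave any pink look-alike of the bottle_red alone.

How it is judged:
By the outcome, as a careful person would: the job done as asked, in the order asked, and still so for the second after the job is handed in, with the robot touching nothing.
Of gauge, adapter, weight, spanner only 2 to 4 are there at a start; the rules pass over those that are not, and their reading is None.
At some moment in a run one of gauge, adapter, weight, spanner may be knocked a few centimetres aside while the robot is not near it.
It also fails if it takes over 210 s, if anything falls off the work surface, if the arm or the gripper's body presses on something with over 40 N, if the wrist force passes 120 N, or if a joint passes its speed limit or range.

## Working session

There is one attempt and no reset: what is moved stays moved. The work goes in short steps, each a Python script; the robot and the scene stay as the last script left them, time stands still between calls to the robot, and variables do not carry over. Pictures are saved under pics/ and viewed, at most 14 in all, crops included, and the job is handed in when it is done.

```bash
ls; mkdir -p pics; cat > h.py <<'E'
import numpy as np, cv2
from workcell import bot, gripper_to, optics, sign_off
from scipy.spatial.transform import Rotation as R
def undist(c,u,v):
    x=(np.asarray(u,float)-c['cx'])/c['fx'];y=(np.asarray(v,float)-c['cy'])/c['fy']
    rd=np.hypot(x,y);r=rd.copy()
    for _ in range(20): r=rd/(1+c['k1']*r*r)
    s=1/(1+c['k1']*r*r)
    return x*s,y*s
def plane(c,u,v,z):
    x,y=undist(c,u,v);P=np.array(c['pose']);d=np.stack([x,y,np.ones_like(x)],-1)@P[:3,:3].T
    t=(z-P[2,3])/d[...,2]
    return P[:3,3]+d*t[...,None]
def cloud(c):
    v,u=np.mgrid[:400,:640];x,y=undist(c,u,v);z=c['z_map'];P=np.array(c['pose'])
    p=np.stack([x*z,y*z,z],-1)@P[:3,:3].T+P[:3,3]; p[z==0]=np.nan
    return p
def save(c,n): cv2.imwrite('pics/'+n,c['pixels'][...,::-1])
E
python3 - <<'E'
from h import *
for n in('top','scene'):
    c=optics.capture(n);save(c,n+'0.png');np.savez(n+'0.npz',**c);print(n,np.round(c['pose'],3).tolist(),c['fx'],c['k1'])
print(bot.read_state())
E
```

```text
pics
top [[0.018, -0.999, 0.046, 0.536], [-1.0, -0.018, -0.003, 0.013], [0.003, -0.046, -0.999, 0.985], [0.0, 0.0, 0.0, 1.0]] 374.0657826896043 -0.0041684590780370874
scene [[-0.439, 0.708, -0.553, 1.356], [0.898, 0.342, -0.275, 0.379], [-0.006, -0.618, -0.786, 1.215], [0.0, 0.0, 0.0, 1.0]] 510.92155960575275 0.05677224557937865
{'time': 0.1, 'q': array([ 1.21310014,  0.46941561, -0.04859818,  1.53356343,  0.02409041,
        1.14100633, -0.08231067]), 'qd': array([ 0.00049643, -0.00057048, -0.00045078, -0.00212291, -0.0022195 ,
        0.001391  ,  0.00141355]), 'joint_torque': array([ 1.02490485e-04, -5.11515212e+01, -4.73876134e-02, -2.38390034e+01,
        1.07165400e-02,  4.34635032e-03,  1.05009897e-05]), 'tool_pos': array([ 0.21782297, -0.63837837,  0.25233405]), 'orientation': array([-3.09748030e+00, -5.13884543e-01,  5.45450712e-04]), 'ft_force': array([ 0.22465486, -0.54660081,  0.13768335]), 'wrist_torque': array([ 0.00515083, -0.01113016,  0.02602534]), 'grip_force': 0.0, 'finger_gap': 0.0853690544553753}
```

View pics/top0.png

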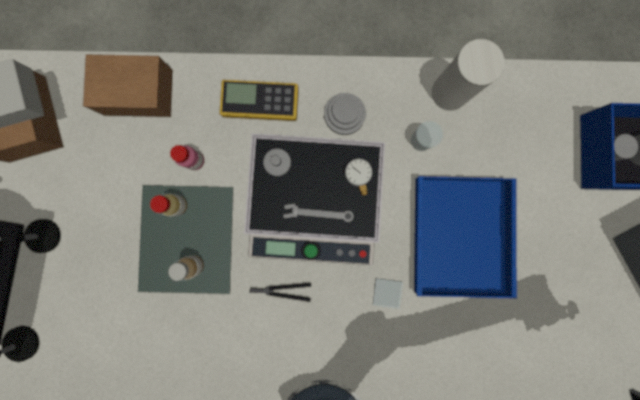

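View pics/scene0.png

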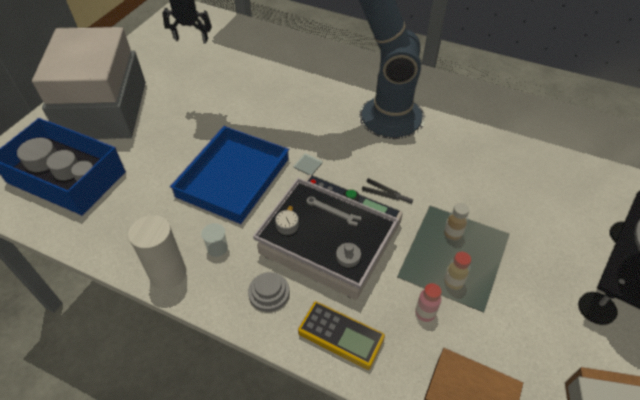

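The top view shows weight (277,162), gauge (359,172) with its stem towards (364,190), spanner (290..350,213) with its jaw left, red cap (160,204), white cap (178,271), bin (466,237), green button (311,251) and no adapter. The pink look-alike is at (183,155), off the mat. The scene view agrees.

```bash
cat > m.py <<'E'
from h import *
def rect(c,mask,z,area=200):
    cs,_=cv2.findContours(mask.astype(np.uint8),cv2.RETR_EXTERNAL,cv2.CHAIN_APPROX_NONE)
    out=[]
    for k in cs:
        if cv2.contourArea(k)<area: continue
        p=plane(c,k[:,0,0],k[:,0,1],z)[:,:2]
        out.append(cv2.minAreaRect((p*1000).astype(np.float32)))
    return out
def rs(l):
    for (a,b),s,t in l: print('   c',round(a,1),round(b,1),'size',np.round(s,1),'ang',round(t,1))
def win(c,u0,v0,u1,v1):
    m=np.zeros((400,640),bool);m[v0:v1,u0:u1]=True;return m
E
python3 - <<'E'
from m import *
T=dict(np.load('top0.npz'));S=dict(np.load('scene0.npz'))
hsv=cv2.cvtColor(T['pixels'],cv2.COLOR_RGB2HSV).astype(int);H,Sa,V=hsv[...,0],hsv[...,1],hsv[...,2]
rgb=T['pixels'].astype(int)
print('bin rim');rs(rect(T,(H>100)&(H<125)&(Sa>120)&win(T,400,160,530,310),.05,1000))
m=(V<60)&win(T,245,130,390,236)
print('mat black');rs(rect(T,cv2.morphologyEx(m.astype(np.uint8),cv2.MORPH_CLOSE,np.ones((3,3)))>0,.088,1000))
print('samplemat');rs(rect(T,(rgb[...,1]-rgb[...,0]>8)&(V<130)&win(T,130,175,240,300),.004,1000))
print('green');rs(rect(T,(H>45)&(H<75)&(Sa>120)&win(T,300,238,325,265),.082,20))
print('plate-lip heights')
for n,c in(('top',T),('scene',S)):
    p=cloud(c);z=p[...,2]
    print(n,'bench z',np.nanmedian(z[(p[...,0]>.3)&(p[...,0]<.4)&(abs(p[...,1])<.05)]))
    def q(name,x0,x1,y0,y1,z0,z1):
        k=(p[...,0]>x0)&(p[...,0]<x1)&(p[...,1]>y0)&(p[...,1]<y1)&(z>z0)&(z<z1)
        w=p[k]
        if len(w)<5: print(name,'none',len(w));return
        (a,b),s,t=cv2.minAreaRect((w[:,:2]*1000).astype(np.float32))
        print(name,len(w),'med',np.round(np.median(w,0),4),'mean',np.round(w.mean(0),4),'rect',round(a),round(b),np.round(s),round(t))
    g=lambda u,v,h:plane(T,u,v,h)
    for name,u,v,h,r,z0,z1 in(('redcap',160,204,.118,.04,.110,.13),('whitecap',178,271,.118,.04,.110,.13),('weightknob',277,160,.135,.03,.130,.145),('weightdisc',277,162,.108,.045,.1,.114),('gauge',359,171,.118,.05,.108,.13),('spanner',320,213,.098,.1,.0945,.105)):
        a=g(u,v,h); ry=r if name!='spanner' else .12; rx=r if name!='spanner' else .035
        q(name,a[0]-rx,a[0]+rx,a[1]-ry,a[1]+ry,z0,z1)
    q('mat',.5,.8,-.12,.2,.08,.092)
# intensity masks
mat=win(T,253,141,380,232)
print('bright things');
for z in(.098,.118): rs(rect(T,(V>80)&win(T,258,146,376,230),z,40))
for (u,v) in((255,137),(382,145),(378,238),(249,233)): print(np.round(plane(T,u,v,.096),3))
E
```

```text
bin rim
   c 491.5 -344.6 size [249.5 295.6] ang 89.7
mat black
   c 604.5 32.8 size [296.2 215.4] ang 87.3
samplemat
   c 470.4 369.0 size [235.1 273.2] ang 89.7
green
   c 452.9 39.6 size [31.  31.2] ang 1.0
plate-lip heights
top bench z 0.0010804863967299738
redcap 269 med [0.5568 0.3889 0.1224] mean [0.5565 0.3889 0.1219] rect 557 390 [39. 39.] 56
whitecap 274 med [0.4058 0.3402 0.123 ] mean [0.4056 0.3408 0.1223] rect 406 342 [39. 39.] 86
weightknob 84 med [0.6594 0.1215 0.1384] mean [0.6599 0.1216 0.1383] rect 660 122 [21. 21.] 89
weightdisc 480 med [0.658  0.1198 0.1086] mean [0.6596 0.1212 0.1086] rect 661 122 [63. 62.] 0
gauge 590 med [ 0.6378 -0.0705  0.1188] mean [ 0.6378 -0.0696  0.1185] rect 637 -69 [62. 65.] 66
spanner 499 med [0.541  0.0231 0.0988] mean [0.5418 0.0227 0.0989] rect 544 34 [ 40. 187.] 1
mat 9757 med [0.6025 0.0383 0.0887] mean [0.6074 0.0383 0.0886] rect 607 32 [312. 226.] 87
scene bench z 0.0018438072894035873
redcap 205 med [0.5648 0.3945 0.1216] mean [0.5641 0.3945 0.1208] rect 563 394 [38. 38.] 37
whitecap 181 med [0.4103 0.3456 0.1222] mean [0.4089 
[... 170 characters left out ...]
0.1091] mean [0.6705 0.1274 0.1086] rect 665 125 [63. 63.] 88
gauge 395 med [ 0.6453 -0.0654  0.1198] mean [ 0.6441 -0.0654  0.1188] rect 639 -72 [78. 61.] 51
spanner 346 med [0.5454 0.0324 0.0987] mean [0.5456 0.0293 0.0986] rect 544 23 [ 62. 231.] 1
mat 5345 med [0.6132 0.047  0.0889] mean [0.617  0.0458 0.0887] rect 614 38 [318. 233.] 89
bright things
   c 544.5 22.5 size [165.7  32.2] ang 87.3
   c 635.2 -69.2 size [65.  80.8] ang 74.1
   c 662.7 124.2 size [62.3 64.4] ang 1.1
   c 544.3 22.3 size [162.   31.5] ang 87.3
   c 633.0 -67.3 size [63.5 79. ] ang 74.1
   c 659.8 121.7 size [60.9 62.9] ang 1.1
[0.722 0.177 0.096]
[ 0.709 -0.127  0.096]
[ 0.486 -0.12   0.096]
[0.493 0.186 0.096]
```

```bash
python3 - <<'E'
import cv2
a=cv2.imread('pics/top0.png')[130:300,130:400]; cv2.imwrite('pics/topcrop.png',cv2.resize(a,None,fx=2.9,fy=2.9,interpolation=cv2.INTER_CUBIC))
E
```

```text
(no output)
```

View pics/topcrop.png

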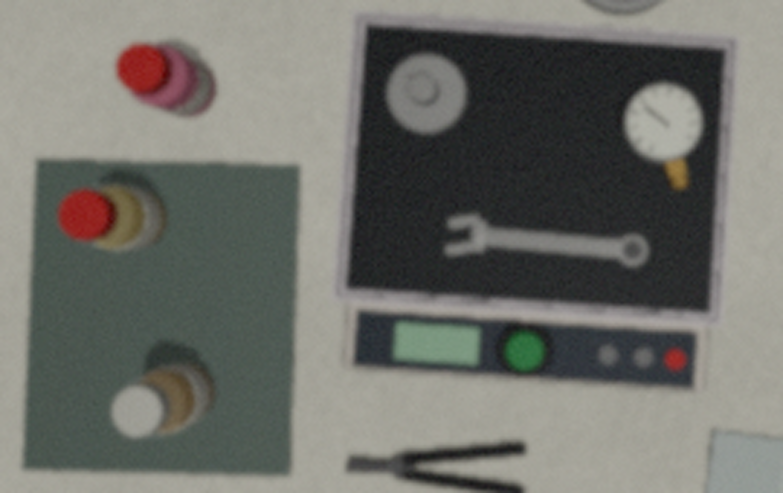

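The crop confirms the layout: weight top left, gauge top right with the stem down and slightly right, spanner jaw left, red and white bottles on the sample mat and the pink one off it. Sizes match the specification. The two cameras disagree by about 5 mm, so I use the mean. Next I pick the weight and check IK for the bottle flips.

```bash
cat >> h.py <<'E'
def down(deg):
    t=np.radians(deg);y=np.array([np.cos(t),np.sin(t),0]);z=np.array([0,0,-1.]);x=np.cross(y,z)
    return R.from_matrix(np.c_[x,y,z]).as_rotvec()
def best(pos,deg):
    o=[(down(a),bot.ik(pos,down(a))) for a in(deg,deg+180)]
    o=[(abs(q[6]),r,q) for r,q in o if q is not None]
    return min(o,key=lambda k:k[0])[1]
def st(): return bot.read_state()
def pick(x,y,deg,z,op,sq,lift=.30):
    gripper_to(op,sq); o=best([x,y,z],deg)
    bot.reach([x,y,lift],o); bot.servo_line([x,y,z+.04])
    hit=bot.servo_line([x,y,z],velocity=.05,stop_force=6)
    s=st();print('down hit',hit,np.round(s['tool_pos'],4),'t',round(s['time'],1))
    if hit: bot.servo_line(s['tool_pos']+[0,0,.0015],velocity=.03)
    gripper_to(0,sq);s=st();print('gap',s['finger_gap'],'grip',s['grip_force'])
    zg=s['tool_pos'][2]
    bot.servo_line([x,y,lift]);s=st();print('lifted gap',s['finger_gap'],'F',np.round(s['ft_force'],2));return zg
def place(x,y,deg,z,op,lift=.30):
    o=best([x,y,z],deg); bot.reach([x,y,lift],o); bot.servo_line([x,y,z+.03])
    hit=bot.servo_line([x,y,z-.008],velocity=.03,stop_force=2.5)
    s=st();print('place hit',hit,np.round(s['tool_pos'],4),'t',round(s['time'],1))
    gripper_to(op);bot.dwell(.2);bot.servo_line([x,y,lift]);print('gap',st()['finger_gap'],'t',round(st()['time'],1))
def side(az,tilt,flip=False):
    # tool z horizontal along azimuth az, tilted down by tilt; closing line horizontal
    a,b=np.radians([az,tilt]);h=np.array([np.cos(a),np.sin(a),0])
    z=h*np.cos(b)-np.array([0,0,np.sin(b)]);y=np.array([-np.sin(a),np.cos(a),0]);M=np.c_[np.cross(y,z),y,z]
    if flip: M=R.from_rotvec(np.pi*h).as_matrix()@M
    return M
E
python3 - <<'E'
from h import *
T=dict(np.load('top0.npz'));hs=cv2.cvtColor(T['pixels'],cv2.COLOR_RGB2HSV).astype(int)
k=(hs[...,0]>8)&(hs[...,0]<28)&(hs[...,1]>110);k[:,:345]=0;k[:,375:]=0;k[:170]=0;k[205:]=0
v,u=np.nonzero(k);print('brass',len(u),np.round(plane(T,u.mean(),v.mean(),.105),4))
for sgn in(1,-1):
  for tilt in(0,15,30):
    for nm,x,y,z in(('red',.56,.391,.064),('white',.408,.343,.064),('placeA',.60,.10,.15),('placeB',.60,-.03,.15),('air',.5,.2,.35)):
        ok=[]
        for da in range(-90,91,15):
            az=np.degrees(np.arctan2(y,x))+da
            qs=[]
            for f in(0,1):
                M=side(az,tilt,f)@np.diag([sgn,sgn,1])
                q=bot.ik([x,y,z if not f else .35],R.from_matrix(M).as_rotvec())
                qs.append(q)
            ok.append(('-' if qs[0] is None else 'U')+('-' if qs[1] is None else 'F'))
        print(sgn,tilt,nm,' '.join(ok))
pick(.6625,.124,87.3,.134,.05,80)
E
```

```text
brass 64 [ 0.6    -0.0823  0.105 ]
1 0 red UF UF UF UF UF UF UF UF UF UF UF UF UF
1 0 white UF UF UF UF U- -- -- -- U- -- U- UF UF
1 0 placeA UF UF UF UF UF -F -- -F UF UF U- UF UF
1 0 placeB UF UF UF UF UF U- -- -- UF UF U- UF UF
1 0 air UF UF UF UF -- -- -- -- -- -- -- UF UF
1 15 red UF UF UF UF UF UF UF UF UF UF U- UF UF
1 15 white UF UF UF UF -- -- -- -- -- U- U- UF UF
1 15 placeA UF UF UF UF UF -- -- -- UF UF U- UF UF
1 15 placeB UF UF UF UF UF U- -- -- UF UF U- UF UF
1 15 air UF UF UF UF U- -- -- -- -- -- -- UF UF
1 30 red UF UF UF UF UF UF UF UF UF UF U- UF UF
1 30 white UF UF UF UF -- -- -- -- -- U- U- U- UF
1 30 placeA UF UF UF UF UF UF UF UF UF -F U- U- UF
1 30 placeB UF UF UF UF UF UF U- UF UF -F U- U- UF
1 30 air UF UF UF UF U- U- U- -- -- -- -- U- UF
-1 0 red UF UF UF UF UF UF UF UF UF UF UF UF UF
-1 0 white UF UF UF UF U- -- -- -- U- -- U- UF UF
-1 0 placeA UF UF UF UF UF -F -- -F UF UF U- UF UF
-1 0 placeB UF UF UF UF UF -- -- -- UF UF U- UF UF
-1 0 air UF UF UF UF -- -- -- -- -- -- -- UF UF
-1 15 red UF UF UF UF UF UF UF UF UF UF U- UF UF
-1 15 white UF UF UF UF -- -- -- -- -- U- U- UF UF
-1 15 placeA UF UF UF UF UF -F -- -- UF UF U- UF UF
-1 15 placeB UF UF UF UF UF -- -- -- UF UF U- UF UF
-1 15 air UF UF UF UF U- -- -- -- -- -- -- UF UF
-1 30 red UF UF UF UF UF UF UF UF UF UF U- UF UF
-1 30 white UF UF UF UF -- -- -- -- -- U- U- U- UF
-1 30 placeA UF UF UF UF UF UF UF UF UF -F U- U- UF
-1 30 placeB UF UF UF UF UF UF U- UF UF -F U- U- UF
-1 30 air UF UF UF UF U- U- U- -- -- -- U- U- UF
down hit False [0.6627 0.1242 0.1343] t 5.6
gap 0.021872605784809613 grip 78.18738341331482
lifted gap 0.021706639669142408 F [-0.16  0.33 -6.5 ]
```

```bash
cat >> m.py <<'E'
def look(n):
    T=optics.capture('top');save(T,n+'.png');V=cv2.cvtColor(T['pixels'],cv2.COLOR_RGB2HSV)[...,2]
    m=(V>80)&win(T,258,146,376,230)
    for z in(.098,.118): print('z',z);rs(rect(T,m,z,40))
    hs=cv2.cvtColor(T['pixels'],cv2.COLOR_RGB2HSV).astype(int)
    k=(hs[...,0]>8)&(hs[...,0]<28)&(hs[...,1]>110)&win(T,258,146,376,230);v,u=np.nonzero(k)
    if len(u): print('brass',len(u),np.round(plane(T,u.mean(),v.mean(),.105),4))
    return T
E
python3 - <<'E'
from m import *
place(.43,-.29,87.3,.052,.05)
look('top1')
E
```

```text
place hit True [ 0.4299 -0.29    0.0518] t 11.6
gap 0.05004909083459458 t 13.9
z 0.098
   c 544.4 22.4 size [165.5  32.3] ang 87.3
   c 635.3 -69.2 size [65. 81.] ang 74.1
z 0.118
   c 544.2 22.2 size [161.8  31.5] ang 87.3
   c 633.1 -67.4 size [63.5 79.2] ang 74.1
brass 65 [ 0.6    -0.0821  0.105 ]
```

```bash
python3 - <<'E'
from m import *
z=pick(.640,-.0675,108.6,.122,.080,60)
place(.56,-.30,90,z-.082,.078)
look('top2')
E
```

```text
down hit False [ 0.6402 -0.0674  0.1223] t 18.7
gap 0.06050538739276889 grip 65.5834436416626
lifted gap 0.06045621851990164 F [-0.4  -0.24 -2.34]
place hit True [ 0.5598 -0.2999  0.0403] t 24.9
gap 0.07793606394399193 t 27.3
z 0.098
   c 547.7 33.6 size [ 31.2 144.5] ang 0.1
z 0.118
   c 547.5 33.1 size [ 30.5 141.2] ang 0.1
```

View pics/top2.png

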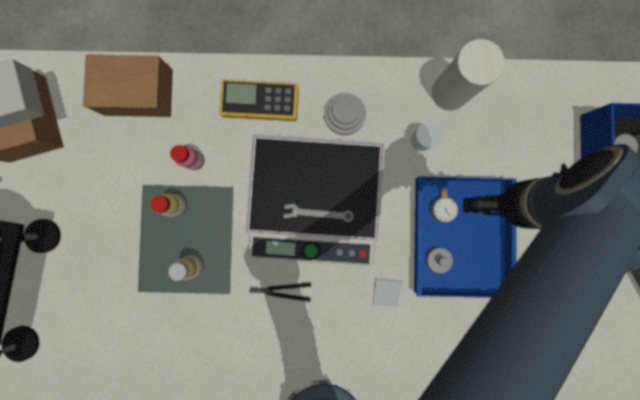

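Gauge (445,209) and weight (439,260) are in the bin, and the spanner hasn't moved (shadow clips the mask). Spanner next.

```bash
python3 - <<'E'
from m import *
z=pick(.547,.0245,-2.7,.111,.035,60)
place(.50,-.408,90,z-.083,.035)
bot.reach([.48,-.40,.4],best([.48,-.40,.4],90))
look('top3')
E
```

```text
down hit False [0.5473 0.0244 0.1112] t 31.1
gap 0.012990844515269058 grip 60.501102805137634
lifted gap 0.012831759277063778 F [-0.37 -0.77 -1.24]
place hit True [ 0.4999 -0.4079  0.0286] t 37.1
gap 0.03490297972896583 t 39.6
z 0.098
z 0.118
```

View pics/top3.png

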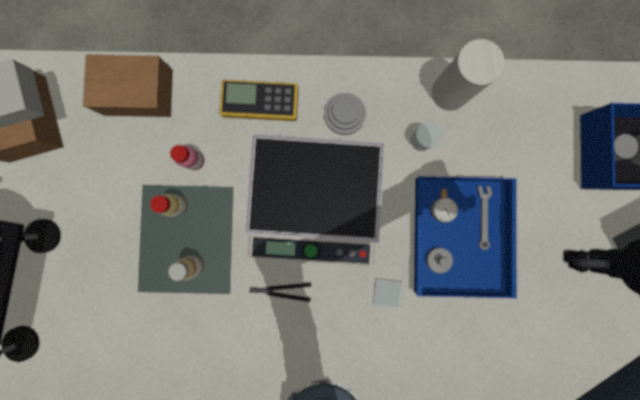

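All three leftovers are in the bin (weight (439,260), gauge (445,208), spanner (485,217)) and the platform is empty. Now I move to a side-on pre-grasp above the white bottle, held high, and check the wrist geometry.

```bash
cat >> h.py <<'E'
AZ,TL=-45,20
hz=np.array([np.cos(np.radians(AZ)),np.sin(np.radians(AZ)),0])
tz=hz*np.cos(np.radians(TL))-np.array([0,0,np.sin(np.radians(TL))])
def so(flip=False,sgn=1): return R.from_matrix(side(AZ,TL,flip)@np.diag([sgn,sgn,1])).as_rotvec()
def tcp(x,y,base,g=.055): return np.array([x,y,base+g])-.003*tz
E
python3 - <<'E'
from h import *
W=tcp(.4075,.343,.004); air=np.array([.5,.2,.36])
gripper_to(.085,45)
bot.reach([.45,-.05,.42],best([.45,-.05,.42],90))
for s in(1,-1):
    for n,p,f in(('pre',W-.12*tz+[0,0,.2],0),('grasp',W,0),('air',air,0),('flip',air,1),('A',tcp(.610,.095,.088),0),('B',tcp(.604,-.02,.088),0),('Bhi',tcp(.604,-.02,.22),0)):
        q=bot.ik(p,so(f,s));print(s,n,None if q is None else np.round(q,2))
E
```

```text
1 pre [-2.12  0.83  1.11  1.82  0.46  1.32 -0.45]
1 grasp [-1.02  0.89 -0.31  1.93  1.14  1.58 -1.36]
1 air [-0.75  0.29 -0.27  2.02  1.22  1.55 -0.77]
1 flip [-1.67  0.88  0.96  2.18  1.32  1.32  2.04]
1 A [-0.98  0.69  0.38  2.14  1.46  0.98 -1.18]
1 B [-0.85  0.67  0.46  2.28  1.74  0.9  -1.37]
1 Bhi [-0.54  0.34  0.06  2.21  1.61  1.1  -0.94]
-1 pre [-1.82  0.6   0.57  1.8   0.72  1.54  2.39]
-1 grasp [-1.74  1.01  0.67  1.97  0.64  0.99  2.21]
-1 air [-1.66  0.36  0.85  2.07  1.05  1.21  2.49]
-1 flip [-1.75  0.99  1.11  2.18  1.26  1.17 -1.07]
-1 A [-1.48  1.14  1.19  2.16  0.85  0.29  2.37]
-1 B [-0.9   0.69  0.52  2.28  1.74  0.85  1.75]
-1 Bhi [-1.37  0.67  1.22  2.25  1.48  0.47  2.16]
```

```bash
python3 - <<'E'
from h import *
W=tcp(.4075,.343,.004)
bot.reach(W-.12*tz+[0,0,.2],so());print(np.round(st()['q'],2))
bot.servo_line(W-.12*tz+[0,0,.05]);print(np.round(st()['q'],2),st()['time'])
a,b=optics.capture('scene')['pixels'],optics.capture('top')['pixels']
cv2.imwrite('pics/pre.png',np.hstack([a[0:400,240:640],b[0:400,0:400]])[...,::-1])
E
```

```text
[-2.12  0.82  1.11  1.82  0.46  1.32 -0.45]
[-2.05  1.03  0.97  1.87  0.34  1.15 -0.59] 45.3417
```

View pics/pre.png

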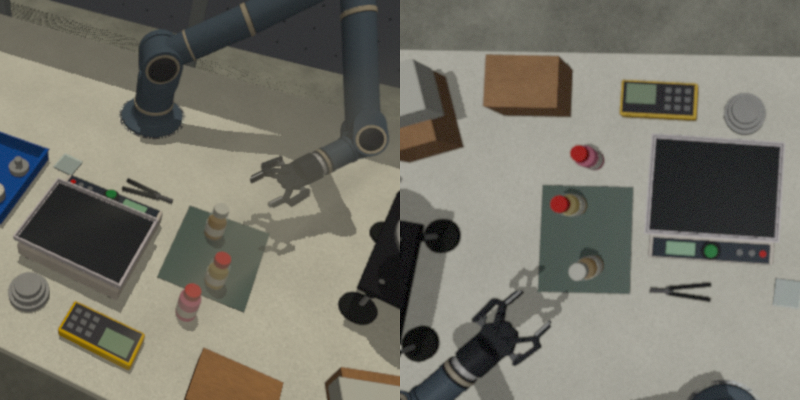

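The gripper has free space at the lower left of the sample mat and is aimed at the white bottle (cap (578,270) in the right half). The wrist is well clear of the bench. Grasping.

```bash
python3 - <<'E'
from h import *
W=tcp(.4075,.343,.004)
bot.servo_line(W-.12*tz)
hit=bot.servo_line(W,velocity=.08,stop_force=6);s=st();print(hit,np.round(s['tool_pos']-W,4))
gripper_to(0,45);s=st();print('gap',s['finger_gap'],s['grip_force'],'F',np.round(s['ft_force'],2))
p=s['tool_pos'];bot.servo_line(p+[0,0,.02],velocity=.06)
s=st();print('gap',s['finger_gap'],'F',np.round(s['ft_force'],2))
bot.servo_line(p+[0,0,.28]);s=st();print(np.round(s['q'],2),s['time'])
for f in(0,1):
  for pp in(p+[0,0,.28],np.array([.45,.3,.36])): 
    q=bot.ik(pp,so(f)); print(f,None if q is None else np.round(q,2))
E
```

```text
False [-0.0002  0.0006 -0.    ]
gap 0.053412973028466586 47.01310157775879 F [-1.83  0.33  1.34]
gap 0.05306766124252705 F [-0.16 -0.25 -1.84]
[-2.06  0.74  1.22  1.92  0.57  1.17 -0.4 ] 50.3417
0 [-2.06  0.74  1.22  1.92  0.57  1.17 -0.4 ]
0 [-2.    0.67  1.24  1.95  0.67  1.1  -0.4 ]
1 [-1.58  0.76  0.44  1.98  1.21  1.83  2.13]
1 [-1.52  0.71  0.49  2.03  1.29  1.76  2.12]
```

```bash
python3 - <<'E'
from h import *
a=np.array([.45,.3,.36])
bot.servo_line(a); bot.reach(a,so(1));s=st();print(np.round(s['q'],2),s['time'],s['finger_gap'])
M=R.from_rotvec(s['orientation']).as_matrix();print('bottle axis',np.round(M@side(AZ,TL,0).T@[0,0,1],3))
bot.dwell(1.2)
c=optics.capture('scene');cv2.imwrite('pics/flip.png',c['pixels'][0:300,240:640][...,::-1])
bot.dwell(1.2)
bot.reach(a,so(0));s=st();print(np.round(s['q'],2),s['time'],s['finger_gap'])
B=tcp(.604,-.02,.088)
for p in(B+[0,0,.15],B): print(np.round(bot.ik(p,so(0)),2))
E
```

```text
[-1.53  0.72  0.5   2.03  1.29  1.76  2.12] 53.0833 0.052913998235223914
bottle axis [ 0.  0. -1.]
[-1.86  0.5   0.95  1.95  0.85  1.27 -0.57] 57.825 0.05298970077274862
[-1.36  0.56  1.16  2.24  1.47  0.58 -0.91]
[-1.25  0.98  1.05  2.29  1.82  0.39 -1.62]
```

View pics/flip.png

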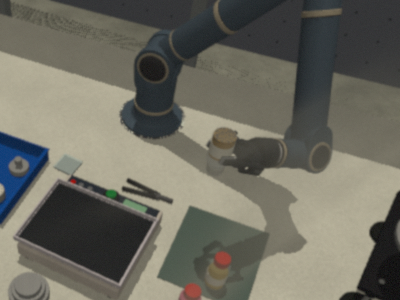

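The bottle is inverted at (222,150). Placing it on the far side of the platform.

```bash
cat >> h.py <<'E'
def stand(B,o):
    bot.reach(B+[0,0,.15],o); bot.servo_line(B+[0,0,.015],velocity=.12)
    hit=bot.servo_line(B-[0,0,.008],velocity=.02,stop_force=2);s=st()
    print('stand',hit,np.round(s['tool_pos']-B,4),s['time'],np.round(s['ft_force'],2))
    z=R.from_rotvec(s['orientation']).as_matrix()[:,2];h=z*[1,1,0];h/=np.linalg.norm(h)
    gripper_to(.085);bot.dwell(.3);p=s['tool_pos']
    bot.servo_line(p-.13*z,velocity=.12);bot.servo_line(p-.13*z+[0,0,.18]);print(np.round(st()['q'],2),st()['time'])
E
python3 - <<'E'
from h import *
stand(tcp(.604,-.02,.088),so(0))
a,b=optics.capture('scene'),optics.capture('top');np.savez('top4.npz',**b);np.savez('scene4.npz',**a)
cv2.imwrite('pics/st1.png',np.hstack([a['pixels'][0:400,200:600],b['pixels'][0:400,100:500]])[...,::-1])
for n,c in(('scene',a),('top',b)):
    p=cloud(c);z=p[...,2]
    for nm,x,y,z0,z1 in(('red',.56,.391,.110,.13),('white',.604,-.02,.195,.215)):
        w=p[(abs(p[...,0]-x)<.04)&(abs(p[...,1]-y)<.04)&(z>z0)&(z<z1)]
        print(n,nm,len(w),np.round(w.mean(0),4) if len(w) else '')
for az in range(-60,31,15):
  for t in(0,20):
    o=[bot.ik([.56,.392,.06],R.from_matrix(side(az,t)).as_rotvec()), bot.ik([.5,.25,.36],R.from_matrix(side(az,t)).as_rotvec()), bot.ik([.5,.25,.36],R.from_matrix(side(az,t,1)).as_rotvec())]
    print(az,t,[None if q is None else np.round(q,1).tolist() for q in o])
E
```

```text
stand True [ 0.0001 -0.0001  0.0003] 61.2 [0.71 0.22 2.48]
[-1.78  0.24  1.18  2.24  1.25  1.05 -0.66] 64.5083
scene red 202 [0.5638 0.3945 0.1208]
scene white 186 [ 0.6067 -0.0149  0.2055]
top red 270 [0.5565 0.3888 0.122 ]
top white 294 [ 0.6009 -0.0191  0.2063]
-60 0 [[-1.5, 1.3, 0.7, 1.4, 0.6, 1.4, -0.8], [-1.7, 0.8, 1.1, 1.9, 0.8, 1.3, -0.6], [-1.4, 0.6, 0.6, 1.9, 1.1, 1.6, 2.4]]
-60 20 [[-1.4, 1.1, 0.7, 1.5, 0.5, 1.3, -0.7], [-1.7, 0.7, 1.1, 1.8, 0.7, 1.3, -0.5], [-1.4, 0.8, 0.5, 1.9, 1.2, 1.8, 2.2]]
-45 0 [[-1.6, 1.3, 0.8, 1.6, 0.8, 1.2, -0.9], [-1.8, 0.7, 1.0, 2.0, 1.1, 1.2, -0.8], [-1.5, 0.5, 0.6, 2.0, 1.2, 1.5, 2.3]]
-45 20 [[-1.5, 1.1, 0.7, 1.7, 0.7, 1.0, -0.8], [-1.8, 0.5, 1.0, 2.0, 0.9, 1.1, -0.5], [-1.5, 0.7, 0.6, 2.1, 1.4, 1.6, 2.1]]
-30 0 [[-1.7, 1.3, 0.8, 1.8, 1.0, 0.9, -1.1], [-1.9, 0.6, 1.1, 2.2, 1.4, 1.1, -1.0], [-1.5, 0.4, 0.5, 2.2, 1.5, 1.4, 2.1]]
-30 20 [[-1.6, 1.1, 0.8, 1.9, 0.9, 0.7, -0.9], [-1.9, 0.4, 1.0, 2.1, 1.2, 1.0, -0.6], [-1.6, 0.7, 0.7, 2.2, 1.6, 1.5, 1.9]]
-15 0 [[-1.8, 1.4, 0.9, 2.0, 1.4, 0.7, -1.5], [-1.9, 0.5, 1.1, 2.4, 1.8, 1.0, -1.2], [-1.9, 0.5, 1.1, 2.4, 1.8, 1.0, 1.9]]
-15 20 [[-1.8, 1.2, 1.0, 2.0, 1.3, 0.3, -1.3], [-2.0, 0.2, 1.1, 2.3, 1.5, 0.9, -0.7], [-1.7, 0.7, 0.8, 2.4, 1.8, 1.4, 1.6]]
0 0 [[-1.8, 1.4, 0.9, 2.1, 2.0, 0.7, -2.1], None, None]
0 20 [[-1.6, 1.1, 0.8, 2.2, 2.2, 0.6, -1.9], [-2.2, -0.1, 1.2, 2.4, 1.8, 0.9, -0.7], None]
15 0 [[-1.4, 1.2, 0.6, 2.2, 2.3, 1.3, -2.1], None, None]
15 20 [[-1.4, 0.9, 0.6, 2.3, 2.6, 0.9, -2.0], [-1.5, -0.1, 0.7, 2.4, 2.2, 0.7, -0.8], None]
30 0 [[-1.2, 1.2, 0.5, 2.3, 2.7, 1.6, -2.1], None, None]
30 20 [[-1.1, 0.9, 0.4, 2.3, 3.0, 1.1, -1.9], [-0.7, -0.1, 0.1, 2.4, 3.1, 0.4, -1.5], None]
```

View pics/st1.png

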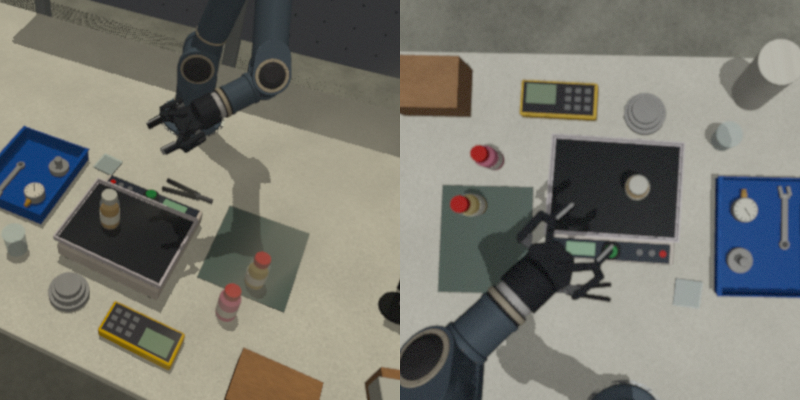

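White stands at the platform's middle-right (636,186 in the right half), and the gripper is clear. Before the red grasp I check the dark equipment at the left edge.

```bash
python3 - <<'E'
from h import *
for n in('top0','scene0'):
    p=cloud(dict(np.load(n+'.npz'))).reshape(-1,3)
    for lo in(0,.1,.2,.3,.4,.5):
        w=p[(p[:,1]>.45)&(p[:,2]>.04)&(p[:,0]>lo)&(p[:,0]<lo+.1)]
        if len(w): i=np.argsort(w[:,1])[:20]; print(n,lo,'min y',np.round(w[i[10]],3),'maxz',w[:,2].max().round(2))
AZ=-30
for f in(0,1):
  for p in([.5,.25,.36],): print(f,np.round(bot.ik(p,R.from_matrix(side(AZ,TL,f)).as_rotvec()),2))
E
```

```text
top0 0.1 min y [0.197 0.776 0.048] maxz 0.09
top0 0.2 min y [0.283 0.727 0.132] maxz 0.14
top0 0.3 min y [0.4   0.712 0.136] maxz 0.14
top0 0.4 min y [0.492 0.696 0.133] maxz 0.14
top0 0.5 min y [0.501 0.696 0.139] maxz 0.14
scene0 0.1 min y [0.178 0.748 0.133] maxz 0.14
scene0 0.2 min y [0.272 0.733 0.129] maxz 0.15
scene0 0.3 min y [0.386 0.716 0.122] maxz 0.27
scene0 0.4 min y [0.489 0.702 0.132] maxz 0.28
scene0 0.5 min y [0.506 0.701 0.125] maxz 0.15
0 [-1.88  0.36  1.03  2.14  1.17  1.01 -0.63]
1 [-1.56  0.7   0.66  2.23  1.58  1.51  1.89]
```

Obstacle is at y>0.69; an approach at azimuth −30° keeps the wrist near y≈0.55, so it's clear.

```bash
sed -i 's/^AZ,TL=-45,20/AZ,TL=-30,20/' h.py; python3 - <<'E'
from h import *
W=tcp(.560,.3917,.004)
bot.reach(W-.12*tz+[0,0,.2],so()); bot.servo_line(W-.12*tz)
print(np.round(st()['q'],2))
hit=bot.servo_line(W,velocity=.08,stop_force=6);s=st();print(hit,np.round(s['tool_pos']-W,4))
gripper_to(0,45);s=st();print('gap',s['finger_gap'],s['grip_force'],'F',np.round(s['ft_force'],2))
p=s['tool_pos'];bot.servo_line(p+[0,0,.02],velocity=.06)
s=st();print('gap',s['finger_gap'],'F',np.round(s['ft_force'],2))
bot.servo_line(p+[0,0,.28]);a=np.array([.5,.3,.36]);bot.servo_line(a)
bot.reach(a,so(1));s=st();print(np.round(s['q'],2),s['time'],s['finger_gap'])
M=R.from_rotvec(s['orientation']).as_matrix();print('bottle axis',np.round(M@side(AZ,TL,0).T@[0,0,1],3))
bot.dwell(2.4);bot.reach(a,so(0));s=st();print(np.round(s['q'],2),s['time'],s['finger_gap'])
A=tcp(.610,.095,.088)
for az in(-30,-45):
  for q in(A+[0,0,.15],A): k=bot.ik(q,R.from_matrix(side(az,TL)).as_rotvec());print(az,None if k is None else np.round(k,2))
E
```

```text
[-1.78  1.    0.75  1.86  0.78  0.89 -0.81]
False [-0.0003  0.0006 -0.    ]
gap 0.052951213854729104 47.015395760536194 F [-0.52 -0.13  1.26]
gap 0.05259689486540398 F [-0.01 -0.1  -3.07]
[-1.64  0.75  0.72  2.14  1.51  1.47  1.97] 75.0167 0.05293348686670175
bottle axis [ 0.     0.001 -1.   ]
[-1.94  0.5   1.12  2.05  1.01  0.94 -0.53] 79.5583 0.052836416730515645
-30 [-1.57  0.63  1.26  2.25  1.64  0.43 -1.04]
-30 [-1.43  1.01  1.09  2.31  2.14  0.38 -1.89]
-45 [-1.5   0.66  1.14  2.11  1.09  0.66 -0.66]
-45 [-1.42  1.02  1.05  2.16  1.13  0.43 -1.01]
```

```bash
sed -i 's/^AZ,TL=-30,20/AZ,TL=-45,20/' h.py; python3 - <<'E'
from h import *
stand(tcp(.610,.095,.088),so(0))
gripper_to(0)
a,b=optics.capture('scene'),optics.capture('top')
cv2.imwrite('pics/st2.png',np.hstack([a['pixels'][0:400,200:600],b['pixels'][0:400,100:500]])[...,::-1])
p=[.4557,.042,.16]
for d in(0,90,-90,180,45,-45):
    q=bot.ik(p,down(d));print(d,None if q is None else np.round(q,2))
E
```

```text
stand True [0.     0.0001 0.0002] 82.5417 [1.   1.22 3.96]
[-1.8   0.47  1.15  2.07  0.98  1.03 -0.53] 85.85
0 [-0.95  0.33  0.94  2.17 -0.37  0.81  0.22]
90 [ 0.02  0.25 -0.24  2.12  0.08  0.78  1.3 ]
-90 [-1.09  0.42  1.15  2.17 -0.51  0.86 -1.19]
180 [ 0.75  0.48 -1.17  2.09  0.56  0.93  2.41]
45 [-0.63  0.25  0.53  2.15 -0.18  0.78  0.79]
-45 [-0.95  0.33  0.93  2.17 -0.36  0.81 -0.57]
```

View pics/st2.png

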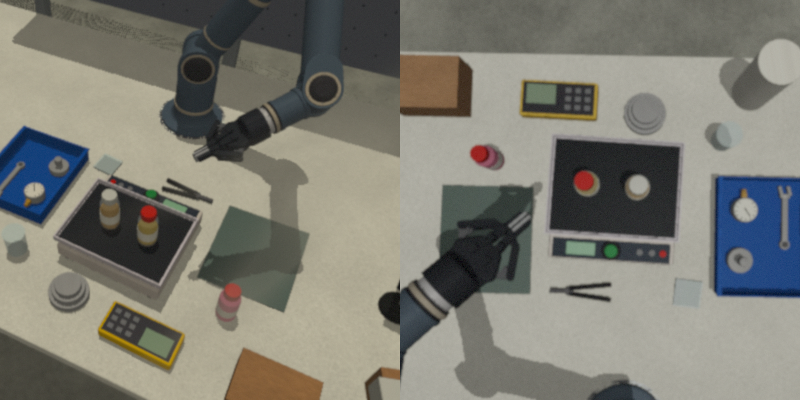

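Both bottles stand upright on the mat at (585,183) and (637,186) and nothing else is there. Pressing the button.

```bash
python3 - <<'E'
from h import *
o=down(-92.7);x,y=.4557,.042
bot.reach([.42,.10,.34],o);bot.servo_line([x,y,.30]);bot.servo_line([x,y,.125])
h=bot.servo_line([x,y,.085],velocity=.02,stop_force=1.5);z1=st()['tool_pos'][2];print(h,z1)
h=bot.servo_line([x,y,.085],velocity=.02,stop_force=12);s=st();print(h,s['tool_pos'],np.round(s['ft_force'],1))
bot.dwell(.3);print(st()['tool_pos'][2])
bot.servo_line([x,y,.14],velocity=.1);bot.servo_line([x,y,.30]);bot.reach([.42,.25,.4],best([.42,.25,.4],-90))
a,b=optics.capture('scene'),optics.capture('top')
cv2.imwrite('pics/end.png',np.hstack([a['pixels'][0:400,200:600],b['pixels'][0:400,150:550]])[...,::-1]);print(st()['time'])
E
```

```text
True 0.10252561368640063
True [0.45572391 0.04202768 0.09849071] [-1.7 -0.6  8.6]
0.09850590338814481
96.0833
```

View pics/end.png

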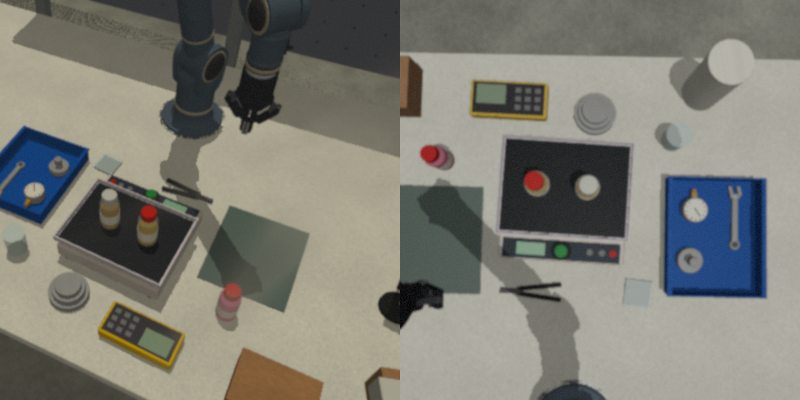

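Everything is in place. The button went down about 6 mm to its stop and was released.

```bash
python3 -c "
from workcell import sign_off
print(sign_off())"
```

```text
the job is handed in; nothing more can be done
None
```

The job is done and handed in at about 96 s of robot time: the weight, gauge and spanner are in the blue bin, both bottles were inverted for over two seconds and stand on the shaker mat, and the start button was pressed fully down and released.

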